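Find the concealed catch of the display plinth and spring its drawer open

ROBOT

A 7-joint arm with a two-finger parallel gripper is mounted at the origin on the work surface. World frame = base frame: x ahead of the robot, y to its left, z up, the work surface at z = 0. Lengths are in m, angles in rad, forces in N, time in s.
With the tool pointing down it reaches from about 0.4 to 0.85 m from the base axis. Payload 4.5 kg.
Tool frame: the origin (TCP) lies at the very end of the fingers, on their centre line; the grasp point (between the pads) lies 19 mm behind it; z points along the fingers, y is the line along which they close (so a half turn about z gives the same grasp; the last joint's range is limited). The gripper opens to 88 mm and grips with 3 to 60 N. Pads are 18 mm wide; open, the fingers measure 123 mm over their backs; the gripper's body (75 mm by 187 mm) begins 45 mm behind the grasp point.
Start: joints at [0.034, 0.689, -0.195, 1.565, 0.157, 0.902, -0.215], TCP at [0.625, 0, 0.239] pointing down, gripper open.
Joint ranges: [-3.01, 3.01], [-0.46, 2.08], [-1.47, 1.51], [0.13, 2.56], [-1, 4.14], [0.04, 2.09], [-2.66, 2.66]. Speed limits (rad/s): [2.57, 2.57, 3.14, 3.14, 3.14, 3.14, 3.14].

INTERFACE

Orientations are given as a unit quaternion [x, y, z, w].
In Python, from plant import r, eyes, nets gives the robot as it stands.
- The arm moves only by the shell command python3 -m pendant 'ROWS' [FORCE]. ROWS is JSON, a list of rows, each an object of numbers: "claw": the opening, from 0 (shut) to 1 (fully open); "dx", "dy", "dz": the shift along the world's x, y, z in mm; "twist": the turn about the world's z in rad. In form: [{"claw": .., "dx": .., "dy": .., "dz": .., "twist": ..}, ...]. A call has 1 to 8 rows; each row is the pose to reach, as a shift and turn from the pose commanded when the call began; what a row does not reach only later rows make up. A row lasts 1/10 s, in which the tool goes at most 50 mm and 8.59 degrees, less where a joint would pass 70% of its speed; a pose out of reach is approached as far as the arm can. A call with a gripper value outside its range is refused whole. The fingers move at their own pace and stop on an object; FORCE is the grip in N (left out, the last holds). Time passes only in rows, so rows that repeat a pose let the fingers close. It gives the time, the measured TCP pose, the force, the opening and the grip force at its end, in the units of the state.
- r.get_state(): the state, without advancing time (a new reading comes with each control period).
- eyes.snapshot(name): name is "scene" or "side" or "wrist"; returns (picture, depth): 420x560x3 uint8, blue, green, red; 420x560 float32, m along the optical axis (not along the pixel's ray), 0 where there is no reading.
- eyes.camera_info(name): a dict with "K" (3x3 intrinsics, pixels), "world_to_cam" (4x4, takes a point from world to camera coordinates); the wrist camera has in their place "T_tool_cam" (4x4, takes a point from camera to tool coordinates, whose origin is the TCP and whose axes are the flange's). Camera axes: x right, y down, z forward; pixel columns grow to the right and rows downward; lengths in m; the calibration is good to about 2 mm. A picture is of the moment at which its call begins: read the wrist's pose just before it. camera_info takes no time and is no camera call.
- r.finish_job(): hands the job in; it is judged then, once.
Trained networks look in the newest picture that a camera, given by its name, has taken for a name from the list of things; names that differ only in an ending like _2 or _b are one class to them, and where a whole thing is asked for, a point or a joint stands for the part that bears it (a point fixed in the world has none). Each returns a list of dicts, best first, with "confidence" (0 to 1); they miss things now and then, are a little off and sometimes report something else, mostly with a low value. They report only what shows in the picture. A call takes as long as a camera call. They do not tell look-alikes from the thing itself.
- nets.spot_in(camera, query): "box" ([left, top, width, height] as shares, 0 to 1, of the picture: columns of its width, rows of its height, round what is visible of it).
- nets.place_of(camera, query): "position" ([column, row] as shares, 0 to 1, of the picture: columns of its width, rows of its height: a listed point, or the origin of a listed thing).
The state is a dict: "clock": time; "q": joint angles; "qd": joint speeds; "joint_torque": joint torques, N m; "tool_pos": TCP position; "eef_rot": TCP orientation; "contact_force": force on the tool from outside, world axes, zero at the start; "moment": the same for the moment, N m; "opening": opening from 0.0 (shut) to 1.0 (fully open); "finger_force": force on a finger pad.
Only numpy, scipy, OpenCV 4.12 (cv2) and the standard library are available. Lean on these libraries where they do the work, as an engineer would, in place of code of your own. Each camera call takes 0.05 s, during which the arm holds its last target. There are 200 camera calls.

TASK

The white display plinth hides a sprung drawer, held shut by a catch button sunk in its flat top panel, white in white, somewhere along the panel's long centre line. Feel (or look) along the panel for the recess, press the button right in with the fingertips so that the drawer springs open, then let go so that the button comes back up and the drawer stays out. Pick nothing up and leave the four pieces of pottery standing where they are.

Things in the scene. Friction and masses are not known exactly. Their poses are not given: they have to be found in the camera images.
- plinth: The fixed white display plinth: a box 160 mm deep (x), 420 mm long (y), 90 mm high. Origin under its centre, on the table; z up, y along its length, x the way the drawer comes out (roughly away from the robot).
- panel_mid (a point): Middle of the plinth's white top panel, on its surface, axes as the plinth's. The panel is flat and rigid but for the catch's well: 42 x 42 mm, square to the panel's edges, centred on the long centre line (this y axis) anywhere from 60 mm on one side of this point to 60 mm on the other. Its place is not reported: feel or look for it.
- catch (a joint): Travel straight down, in m, of the catch button: white, 39 x 39 mm, filling the well in the top panel, its top 4 mm below the panel at rest. 0 at rest, 0.006 fully in (10 mm below the panel). About 2.5 N starts it, 5.5 N has it fully in; it comes back up when let go. It releases the drawer at about 4.5 mm of travel.
- drawer (a joint): How far the drawer is out, in m: 0 shut, 0.05 fully out. It cannot be pulled while the catch holds it; released, its spring drives it out in about half a second and keeps it out.
- drawer_front (a point): Middle of the outer face of the drawer front, a white board 394 mm long and 59 mm high that fills the plinth's side away from the robot. Moves with the drawer.
- tealight_mid (a point): Centre of a blue ceramic tealight holder, 62 mm across and 32 mm high, loose on the panel near one end (165 to 180 mm from the middle). Leave alone.
- pot_mid (a point): Centre of a small terracotta pot with a wooden lid, 58 mm across and 40 mm high, loose on the panel near the other end (165 to 180 mm from the middle). Leave alone.
- mug_mid (a point): Centre of a blue mug, 80 mm across without its handle and 85 mm high, on the table off one end of the plinth. Leave alone.
- bowl_mid (a point): Centre of a terracotta bowl, 120 mm across and 55 mm high, on the table off the other end of the plinth. Leave alone.
Not all that is in view belongs to the job. Leave any pink look-alike of the part that bears bowl_mid alone. Of the things shaped like the part that bears tealight_mid, the blue one is meant.

How it is judged:
By the outcome, as a careful person would: the job done as asked, in the order asked, and still so for the second after the job is handed in, with the robot touching nothing.
It also fails if it takes over 64 s, if anything falls off the work surface, if the arm or the gripper's body presses on something with over 40 N, if the wrist force passes 120 N, or if a joint passes its speed limit or range.

## Working session

There is one attempt and no reset: what is moved stays moved. The work goes in short steps, Python scripts to look and compute and a shell command to move; the robot and the scene stay as the last step left them, time stands still between calls to the robot, and variables do not carry over. Pictures are saved under pics/ and viewed, at most 10 in all, crops included, and the job is handed in when it is done.

```bash
mkdir -p pics
cat > h.py <<'E'
import numpy as np, cv2
from plant import r, eyes, nets
from scipy.spatial.transform import Rotation as R
def T_wc(name, s=None):
    ci=eyes.camera_info(name)
    if name!="wrist": return np.array(ci["K"]), np.linalg.inv(np.array(ci["world_to_cam"]))
    s=s or r.get_state(); T=np.eye(4); T[:3,:3]=R.from_quat(s["eef_rot"]).as_matrix(); T[:3,3]=s["tool_pos"]
    return np.array(ci["K"]), T@np.array(ci["T_tool_cam"])
def cloud(name,d,s=None):
    K,T=T_wc(name,s); v,u=np.mgrid[:d.shape[0],:d.shape[1]]
    p=np.stack([(u-K[0,2])/K[0,0]*d,(v-K[1,2])/K[1,1]*d,d],-1)
    w=p@T[:3,:3].T+T[:3,3]; w[d==0]=np.nan; return w
E
python3 - <<'E'
from h import *
for n in ("scene","wrist"):
    s=r.get_state(); im,d=eyes.snapshot(n); w=cloud(n,d,s); cv2.imwrite(f"pics/{n}1.png",im); np.save(f"{n}1.npy",w)
    for q in ("plinth","panel_mid","catch","tealight_mid","pot_mid","mug_mid","bowl_mid"):
        for o in nets.place_of(n,q)[:2]:
            c,rw=o["position"]; u,v=int(c*560),int(rw*420)
            if 0<=u<560 and 0<=v<420: print(n,q,round(o["confidence"],2),(u,v),w[v,u].round(3))
E
```

```text
scene plinth 0.7 (295, 210) [0.615 0.053 0.09 ]Traceback (most recent call last):
  File "<stdin>", line 5, in <module>
ValueError: it knows: bowl_mid, drawer_front, mug_mid, panel_mid, plinth, pot_mid, tealight_mid
```

```bash
python3 - <<'E'
from h import *
for n in ("scene","wrist"):
    s=r.get_state(); im,d=eyes.snapshot(n); w=cloud(n,d,s); cv2.imwrite(f"pics/{n}1.png",im); np.save(f"{n}1.npy",w)
    for q in ("plinth","panel_mid","tealight_mid","pot_mid","mug_mid","bowl_mid"):
        for o in nets.place_of(n,q)[:2]:
            c,rw=o["position"]; u,v=int(c*560),int(rw*420)
            if 0<=u<560 and 0<=v<420: print(n,q,round(o["confidence"],2),(u,v),w[v,u].round(3))
    z=w[...,2]; m=(z>.084)&(z<.095)
    P=w[m]; print(n,len(P),np.median(P[:,2]),cv2.minAreaRect(P[:,:2].astype(np.float32)*1000))
    # height map
    h=np.clip((z-.075)/.02*255,0,255); cv2.imwrite(f"pics/{n}h.png",np.nan_to_num(h).astype(np.uint8))
E
python3 -c "
import cv2,numpy as np
a=[cv2.imread('pics/%s.png'%n) for n in('scene1','wrist1','sceneh','wristh')]
cv2.imwrite('pics/m1.png',cv2.resize(np.vstack([np.hstack(a[:2]),np.hstack(a[2:])]),(800,600),interpolation=cv2.INTER_AREA))"
```

```text
scene plinth 0.7 (295, 207) [0.608 0.05  0.091]
scene tealight_mid 0.96 (230, 268) [ 0.772 -0.017  0.035]
scene tealight_mid 0.61 (224, 172) [ 0.615 -0.117  0.125]
scene pot_mid 0.72 (376, 190) [0.524 0.193 0.133]
scene mug_mid 0.59 (440, 236) [0.54  0.343 0.085]
scene bowl_mid 0.97 (136, 221) [ 0.745 -0.283  0.008]
scene bowl_mid 0.73 (175, 170) [ 0.567 -0.3    0.008]
scene 8910 0.08981361629000595 ((529.1080322265625, -215.41668701171875), (659.8907470703125, 1053.58056640625), 33.37484359741211)
wrist tealight_mid 0.88 (384, 198) [ 0.751 -0.019  0.034]
wrist tealight_mid 0.73 (260, 318) [0.621 0.025 0.318]
wrist bowl_mid 0.96 (247, 376) [0.619 0.017 0.328]
wrist 49964 0.08954629861158786 ((544.053466796875, 1.78070068359375), (161.04714965820312, 366.5340881347656), 11.363204002380371)
```

View pics/m1.png

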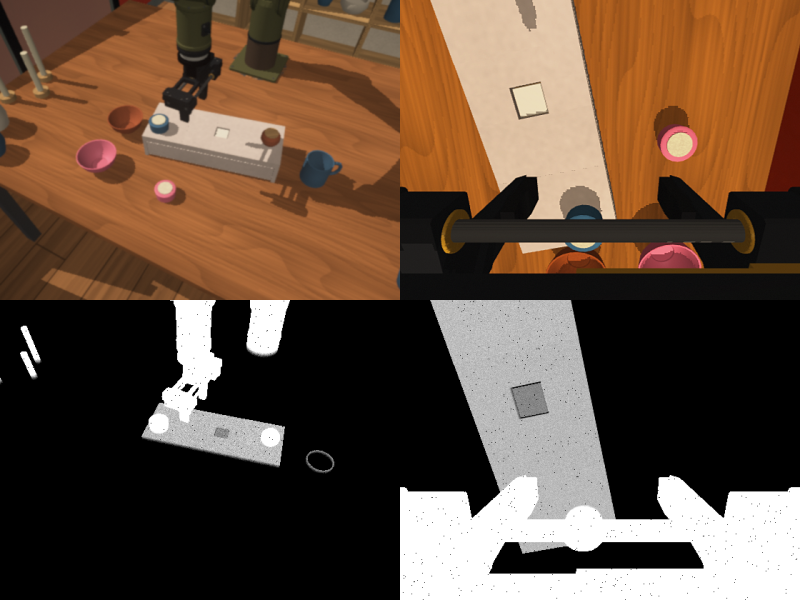

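The picture shows the plinth with a square recess at wrist (181,140) and scene (311,185); the height map confirms it sits lower than the panel. The blue tealight is at scene (223,172), the pot at (378,190), and the pink tealight (230,268) and pink bowl (136,221) are decoys. The recess is the only candidate for the button, so next I measure it and take a close crop.

Run:
```python
from h import *
from scipy import ndimage as nd
for n,(u,v) in (("wrist",(181,140)),("scene",(311,185))):
    w=np.load(f"{n}1.npy"); z=nd.median_filter(np.nan_to_num(w[...,2]),3)
    l,_=nd.label((z>.080)&(z<.0875)); m=l==l[v,u]
    P=w[m]; rc=cv2.minAreaRect((P[:,:2]*1000).astype(np.float32)); print(n,l[v,u],m.sum(),"recess",P.mean(0).round(4),np.median(P[:,2]),rc)
    l,_=nd.label((z>.0875)&(z<.094)); k=np.argmax(np.bincount(l.ravel())[1:])+1
    Q=w[(l==k)]; print("panel",np.median(Q[:,2]),cv2.minAreaRect((Q[:,:2]*1000).astype(np.float32)))
s=r.get_state(); print(s["tool_pos"],s["eef_rot"],s["contact_force"],s["clock"])
im=cv2.imread("pics/wrist1.png"); cv2.imwrite("pics/c.png",cv2.resize(im[80:200,110:260],None,fx=4,fy=4))
```

```text
wrist 24 1954 recess [nan nan nan] nan ((525.674072265625, 49.21873474121094), (58.68075180053711, 49.778865814208984), 13.914380073547363)
panel nan ((nan, nan), (nan, 0.0), nan)
scene 10 239 recess [0.5322 0.0506 0.0855] 0.08565573565012252 ((534.48291015625, 51.529762268066406), (44.94495391845703, 42.357242584228516), 11.05949592590332)
panel nan ((550.512451171875, -8.7794189453125), (511.3214416503906, 252.23817443847656), 74.3547592163086)
[6.25024270e-01 5.31834777e-05 2.38777592e-01] [7.07090950e-01 7.07122609e-01 5.11231271e-05 3.05170192e-05] [-0.22483766 -1.16148874  0.62199006] 0.85
```

View pics/c.png

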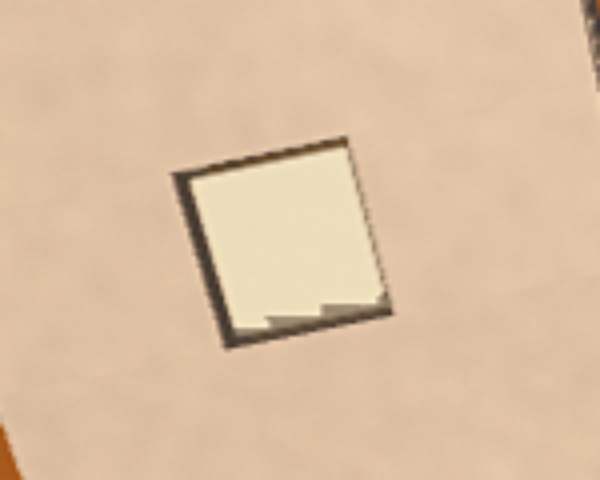

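The crop shows one square pale button in its well at about wrist (182,140), slightly rotated. Now I refine the centre and yaw.

Run:
```python
from h import *
from scipy import ndimage as nd
w=np.load("wrist1.npy"); z=w[...,2]; g=np.nan_to_num(z)
zm=nd.median_filter(g,5)
b=np.zeros(g.shape,bool); b[105:175,145:220]=1
m=nd.binary_opening(b&(zm>.08)&(zm<.0877)); P=w[m&np.isfinite(z)]
print("button",np.nanmean(P,0).round(4),np.nanmedian(P[:,2]),len(P),cv2.minAreaRect((P[:,:2]*1000).astype(np.float32)))
# panel long edges: per world line across
pm=(zm>.08)&(zm<.096); L=[]
for v in range(20,230,3):
    u=np.where(pm[v])[0]
    if len(u): L.append((v,u[0],u[-1]))
L=np.array(L)
K,T=T_wc("wrist")
def on(u,v,z0=.0895):
    d=T[:3,:3]@np.array([(u-K[0,2])/K[0,0],(v-K[1,2])/K[1,1],1]); return T[:3,3]+d*(z0-T[2,3])/d[2]
for k in (1,2):
    X=np.array([on(a[k],a[0]) for a in L]); f=np.polyfit(X[:,1],X[:,0],1); f=np.polyfit(*(X[abs(np.polyval(f,X[:,1])-X[:,0])<.004][:,[1,0]].T),1)
    print("edge x=%.4f*y+%.4f yaw %.2f"%(f[0],f[1],np.degrees(np.arctan(-f[0]))))
# well corners by pixel from crop
c=[on(110+x/4,80+y/4) for x,y in ((172,174),(348,137),(392,314),(227,349))]
print(np.round(c,4),np.mean(c,0).round(4))
for i in range(4): e=c[(i+1)%4]-c[i]; print(np.linalg.norm(e).round(4),np.degrees(np.arctan2(e[1],e[0])).round(1))
```

```text
button [0.5332 0.0511 0.0835] 0.08540965648261328 1983 ((525.7374877929688, 48.345985412597656), (60.47279739379883, 49.344017028808594), 11.533809661865234)
edge x=-0.2041*y+0.4640 yaw 11.53
edge x=-0.1993*y+0.6262 yaw 11.27
[[0.5108 0.0666 0.0895]
 [0.5521 0.0748 0.0895]
 [0.5596 0.0344 0.0895]
 [0.5194 0.026  0.0895]] [0.5355 0.0504 0.0895]
0.0421 11.3
0.0411 -79.4
0.0411 -168.2
0.0415 101.9
```

```bash
python3 -m pendant '[{"claw":0,"dx":-45,"dy":25,"dz":0,"twist":0.1},{"claw":0,"dx":-90,"dy":50,"dz":0,"twist":0.2},{"claw":0,"dx":-90,"dy":50,"dz":-40,"twist":0.2},{"claw":0,"dx":-90,"dy":50,"dz":-80,"twist":0.2},{"claw":0,"dx":-90,"dy":50,"dz":-110,"twist":0.2},{"claw":0,"dx":-90,"dy":50,"dz":-130,"twist":0.2},{"claw":0,"dx":-90,"dy":50,"dz":-130,"twist":0.2},{"claw":0,"dx":-90,"dy":50,"dz":-130,"twist":0.2}]' 10
python3 - <<'E'
from h import *
s=r.get_state(); print(s["tool_pos"],R.from_quat(s["eef_rot"]).as_matrix().round(3).tolist(),s["opening"])
a=[eyes.snapshot(n)[0] for n in("scene","side","wrist")]
a[0]=cv2.resize(a[0][110:250,200:386],(560,420))
cv2.imwrite("pics/m2.png",cv2.resize(np.vstack([np.hstack(a[:2]),np.hstack([a[2],a[2]*0])]),(800,600),interpolation=cv2.INTER_AREA))
E
```

```text
clock: 1.65
tool_pos: [0.5353, 0.0501, 0.1091]
eef_rot: [0.633, 0.774, 0.0, 0.0]
contact_force: [0.2, -1.2, 0.1]
opening: 0.294
finger_force: 0.0
[0.5353123  0.05012017 0.10906764] [[-0.199, 0.98, 0.0], [0.98, 0.199, 0.0], [-0.0, 0.0, -1.0]] 0.29418786238331074
```

View pics/m2.png

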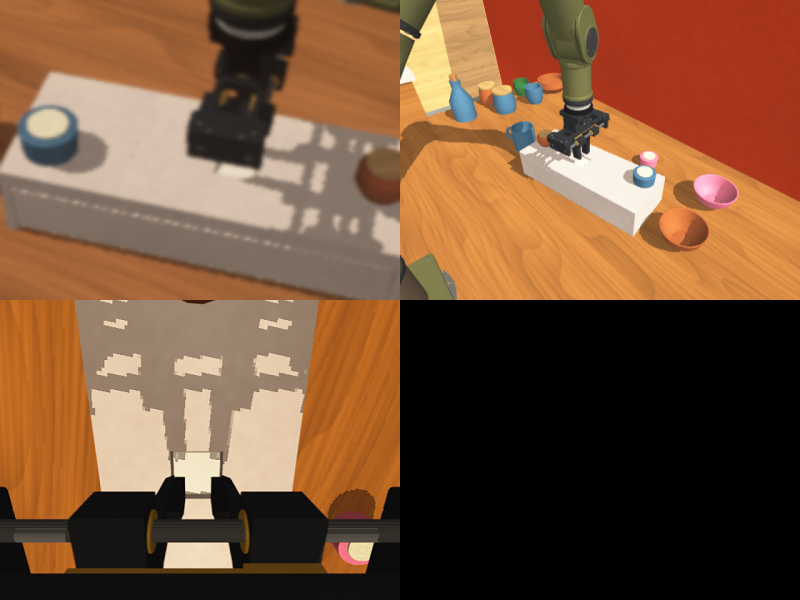

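The wrist view shows the fingers, still closing, centred over the well at montage (197,475), and the yaw is aligned. I'll finish closing, then descend in small steps.

```bash
python3 -m pendant '[{"claw":0},{"claw":0},{"claw":0},{"claw":0},{"claw":0,"dz":-6},{"claw":0,"dz":-12},{"claw":0,"dz":-15},{"claw":0,"dz":-15}]'
python3 -m pendant '[{"claw":0,"dz":-2},{"claw":0,"dz":-4},{"claw":0,"dz":-6},{"claw":0,"dz":-6}]'
```

```text
validation failed for argument at $[0]...
validation failed for argument at $[0]...
```

```bash
python3 -m pendant '[{"claw":0,"dx":0,"dy":0,"dz":0,"twist":0},{"claw":0,"dx":0,"dy":0,"dz":0,"twist":0},{"claw":0,"dx":0,"dy":0,"dz":0,"twist":0},{"claw":0,"dx":0,"dy":0,"dz":0,"twist":0},{"claw":0,"dx":0,"dy":0,"dz":-6,"twist":0},{"claw":0,"dx":0,"dy":0,"dz":-12,"twist":0},{"claw":0,"dx":0,"dy":0,"dz":-15,"twist":0},{"claw":0,"dx":0,"dy":0,"dz":-15,"twist":0}]'
python3 -m pendant '[{"claw":0,"dx":0,"dy":0,"dz":-2,"twist":0},{"claw":0,"dx":0,"dy":0,"dz":-4,"twist":0},{"claw":0,"dx":0,"dy":0,"dz":-6,"twist":0},{"claw":0,"dx":0,"dy":0,"dz":-6,"twist":0}]'
```

```text
clock: 2.6
tool_pos: [0.5345, 0.0499, 0.0929]
eef_rot: [0.633, 0.774, -0.001, -0.0]
contact_force: [0.5, -0.0, 0.2]
opening: 0.008
finger_force: 0.0
clock: 3.0
tool_pos: [0.5349, 0.05, 0.0875]
eef_rot: [0.633, 0.774, -0.0, -0.0]
contact_force: [0.2, -0.8, 0.4]
opening: 0.008
finger_force: 0.0
```

```bash
python3 -m pendant '[{"claw":0,"dx":0,"dy":0,"dz":-2,"twist":0},{"claw":0,"dx":0,"dy":0,"dz":-4,"twist":0},{"claw":0,"dx":0,"dy":0,"dz":-4,"twist":0}]'
```

```text
clock: 3.3
tool_pos: [0.5352, 0.0501, 0.0838]
eef_rot: [0.633, 0.774, 0.0, 0.0]
contact_force: [-0.1, -0.0, 3.3]
opening: 0.007
finger_force: 1.4
```

On the button (3.3 N, as specified). I press on to the end of its travel.

```bash
python3 -m pendant '[{"claw":0,"dx":0,"dy":0,"dz":-2,"twist":0},{"claw":0,"dx":0,"dy":0,"dz":-4,"twist":0},{"claw":0,"dx":0,"dy":0,"dz":-4,"twist":0},{"claw":0,"dx":0,"dy":0,"dz":-4,"twist":0}]'
```

```text
clock: 3.7
tool_pos: [0.5352, 0.0501, 0.0803]
eef_rot: [0.633, 0.774, 0.0, 0.0]
contact_force: [-1.1, -0.5, 7.4]
opening: 0.005
finger_force: 3.8
```

```bash
python3 -m pendant '[{"claw":0,"dx":0,"dy":0,"dz":-1,"twist":0},{"claw":0,"dx":0,"dy":0,"dz":-1,"twist":0},{"claw":0,"dx":0,"dy":0,"dz":-1,"twist":0},{"claw":0,"dx":0,"dy":0,"dz":-1,"twist":0},{"claw":0,"dx":0,"dy":0,"dz":-1,"twist":0},{"claw":0,"dx":0,"dy":0,"dz":-1,"twist":0}]'
python3 -m pendant '[{"claw":0,"dx":0,"dy":0,"dz":6,"twist":0},{"claw":0,"dx":0,"dy":0,"dz":15,"twist":0},{"claw":0,"dx":0,"dy":0,"dz":50,"twist":0},{"claw":0,"dx":0,"dy":0,"dz":90,"twist":0},{"claw":0,"dx":0,"dy":0,"dz":130,"twist":0},{"claw":0,"dx":0,"dy":0,"dz":160,"twist":0},{"claw":0,"dx":0,"dy":0,"dz":160,"twist":0},{"claw":0,"dx":0,"dy":0,"dz":160,"twist":0}]'
python3 - <<'E'
from h import *
s=r.get_state(); a=[]
for n in("scene","side","wrist"):
    im,d=eyes.snapshot(n); a.append(im); w=cloud(n,d,s)
    np.save(f"{n}2.npy",w)
    for q in ("drawer_front","tealight_mid","pot_mid","mug_mid","bowl_mid"):
        for o in nets.place_of(n,q)[:2]:
            c,rw=o["position"]; u,v=int(c*560),int(rw*420)
            if 0<=u<560 and 0<=v<420: print(n,q,round(o["confidence"],2),(u,v),w[v,u].round(3))
    # button height within 14 mm of centre
    k=np.hypot(w[...,0]-.535,w[...,1]-.05)<.014; k&=(w[...,2]<.1); print(n,"button z",k.sum(),np.median(w[k][:,2]) if k.any() else None)
e=a[0][110:250,200:386]
cv2.imwrite("pics/m3.png",cv2.resize(np.vstack([np.hstack(a[:2]),np.hstack([a[2],cv2.resize(e,(560,420))])]),(800,600),interpolation=cv2.INTER_AREA))
E
```

```text
clock: 4.3
tool_pos: [0.5352, 0.05, 0.0801]
eef_rot: [0.633, 0.774, 0.0, 0.001]
contact_force: [-2.1, -0.5, 15.8]
opening: 0.004
finger_force: 8.1
clock: 5.1
tool_pos: [0.5349, 0.0499, 0.239]
eef_rot: [0.633, 0.774, 0.0, 0.0]
contact_force: [-0.5, 0.6, 0.2]
opening: 0.01
finger_force: 0.0
scene drawer_front 0.92 (284, 243) [0.666 0.053 0.035]
scene tealight_mid 0.79 (224, 176) [ 0.623 -0.113  0.122]
scene tealight_mid 0.63 (231, 267) [ 0.766 -0.019  0.03 ]
scene pot_mid 0.75 (380, 192) [0.523 0.202 0.13 ]
scene mug_mid 0.72 (441, 235) [0.467 0.351 0.007]
scene bowl_mid 0.88 (136, 220) [ 0.743 -0.284  0.009]
scene bowl_mid 0.84 (176, 171) [ 0.567 -0.298  0.005]
scene button z 97 0.08579579294367135
side tealight_mid 0.63 (347, 219) [ 0.749 -0.027  0.035]
side tealight_mid 0.62 (341, 246) [ 0.586 -0.141  0.124]
side pot_mid 0.76 (201, 193) [0.489 0.181 0.126]
side mug_mid 0.74 (169, 191) [0.476 0.322 0.068]
side bowl_mid 0.76 (439, 270) [ 0.785 -0.253  0.008]
side bowl_mid 0.64 (396, 327) [ 0.601 -0.275  0.003]
side button z 86 0.085950851970723
wrist drawer_front 0.84 (386, 202) [0.654 0.058 0.064]
wrist tealight_mid 0.84 (431, 268) [ 0.748 -0.02   0.033]
wrist tealight_mid 0.71 (307, 363) [0.54  0.065 0.322]
wrist pot_mid 0.97 (276, 19) [0.507 0.188 0.131]
wrist button z 603 0.08580924160905767
```

View pics/m3.png

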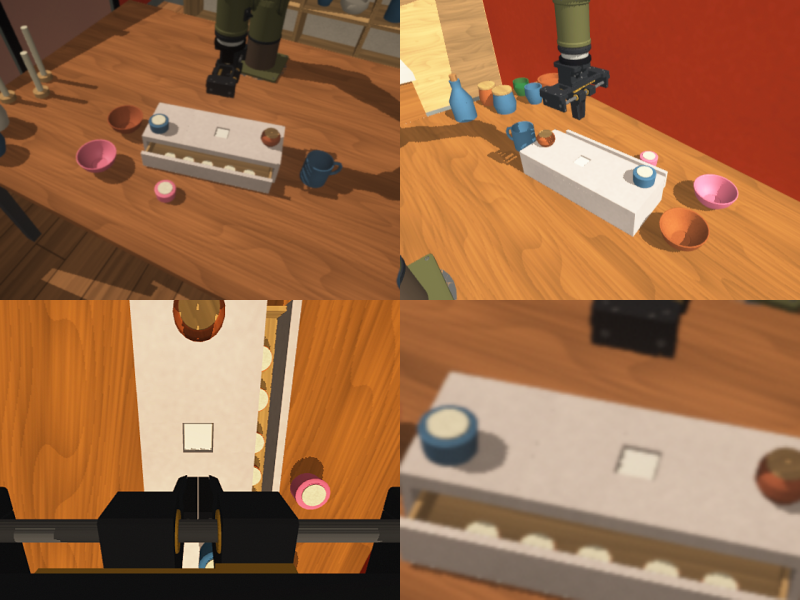

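The drawer is out, the button is back up at 4 mm below the panel, the pottery is undisturbed and the arm is clear.

```bash
python3 -c "
from plant import r
print(r.finish_job())"
```

```text
the job is handed in; nothing more can be done
None
```

I pressed the catch button fully in and the drawer sprang open and stayed out; the button came back up, the four pieces of pottery look undisturbed in the last pictures, and I handed the job in at about 6 s on the robot's clock.

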